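Return the power bank to the rental station

ROBOT

A 6-joint arm with a two-finger parallel gripper is mounted at the origin on the work surface. World frame = base frame: x ahead of the robot, y to its left, z up, the work surface at z = 0. Lengths are in mm, angles in rad, forces in N, time in s.
With the tool pointing down it reaches from about 350 to 975 mm from the base axis. Payload 7.1 kg.
Tool frame: the origin (TCP) lies at the very end of the fingers, on their centre line; the grasp point (between the pads) lies 19 mm behind it (ctrl.pinch_z is the z of the grasp point in the tool frame, in mm); z points along the fingers, y is the direction in which the jaws open and shut (so a half turn about z gives the same grasp; the last joint's range is limited). The gripper opens to 88 mm and grips with 3 to 60 N. Pads are 20 mm wide; open, the fingers measure 115 mm over their backs; the gripper's body (75 mm by 178 mm) begins 61 mm behind the grasp point.
Start: joints at [-1.367, 0.423, 1.63, -0, 1.089, -0.019], TCP at [138.12, -609.531, 222.675] pointing down, gripper open.
Joint ranges: [-3, 3], [-0.9, 2.11], [0.09, 2.58], [-1.31, 4.45], [0.11, 2.69], [-2.54, 2.54]. Speed limits (rad/s): [2.39, 2.39, 3.01, 3.14, 3.14, 3.14].

INTERFACE

Orientations are given as a rotation vector (axis times angle).
In Python, from workcell import get_obs, optics, ctrl gives the robot as it stands.
- The arm moves only by the shell command python3 -m jog 'ROWS'. ROWS is a JSON object of lists of equal length, an entry for each row: "delta_rot": the turn, a rotation vector about the tool's x, y, z in rad, a list of three; "translation": the shift along the tool's x, y, z in mm, a list of three; "hand": the opening, from -1 (shut) to 1 (fully open). In form: {"delta_rot": [[rx, ry, rz], ...], "translation": [[x, y, z], ...], "hand": [hand, ...]}. A call has 1 to 5 rows; each row is the pose to reach, as a shift and turn from the pose commanded when the call began, along the tool's axes at that moment; what a row does not reach only later rows make up. A row lasts 1/10 s, in which the tool goes at most 50 mm and 8.59 degrees, less where a joint would pass 70% of its speed; a pose out of reach is approached as far as the arm can. A call with a gripper value outside its range is refused whole. The fingers move at their own pace and stop on an object; the grip force is fixed at half the most. Time passes only in rows, so rows that repeat a pose let the fingers close. It gives the time, the measured TCP pose, the force and the opening at its end, in the units of the state.
- get_obs(): the state, without advancing time (a new reading comes with each control period).
- optics.get_image(name): name is "scene" or "top" or "wrist"; returns the picture (420x560x3 uint8, red, green, blue); there is no depth.
- optics.calibration(name): a dict with "intrinsics" (3x3 intrinsics, pixels), "k1" (the pictures are not rectified: a ray, as slopes to the right and down, at radius r is drawn at 1 + k1 r^2 times it, then the intrinsics apply), "cam_to_world" (4x4, takes a point from camera to world coordinates). Camera axes: x right, y up, looking along -z (the intrinsics and any distortion apply to the point x, -y, -z); pixel columns grow to the right and rows downward; lengths in mm; the calibration is good to about 2 mm. A picture is of the moment at which its call begins: read the wrist's pose just before it. calibration takes no time and is no camera call; for the wrist camera it gives the pose at the moment of the call.
- ctrl.close_job(): hands the job in, once; it reports no verdict.
The state is a dict: "t": time; "qpos": joint angles; "qvel": joint speeds; "joint_torque": joint torques, N m; "ee_pos": TCP position; "orientation": TCP orientation; "ft_force": force on the tool from outside, world axes, zero at the start; "moment": the same for the moment, N m; "width": finger opening in mm.
Only numpy, scipy, OpenCV 4.12 (cv2) and the standard library are available. Lean on these libraries where they do the work, as an engineer would, in place of code of your own. Each camera call takes 0.05 s, during which the arm holds its last target. There are 200 camera calls.

TASK

A customer has handed back a rental power bank: it stands in the slotted wooden desk stand. Lift it out and slide it down through the shuttered mouth of the one empty bay of the rental station, then press it fully home on its charging plug so that it stands level with the other banks, and let go. The bay's insert floats a little from side to side, so feel for the mouth and never force it; leave everything else on the counter where it is.

Things in the scene. Friction and masses are not known exactly. Their poses are not given: they have to be found in the camera images.
- bank_center (a point): Centre, half-way up, of the power bank: a plain white slab standing on end, 66 mm wide (its x), 14 mm thick (its y), 110 mm tall (its z), about 0.14 kg. Half a turn about z is the same. At the start it stands in one of the stand's three slots, 75 mm of it above the stand's top, and may lean up to 8 degrees across its thickness.
- stand: Fixed slotted beech desk stand, 98 (x) x 190 (y) x 45 (z) mm, origin at the centre of its underside on the counter. Three slots at y = -60, 0, +60 mm, each 71 mm along x, 18 mm along y and 35 mm deep (floor 10 mm above the counter). The bank stands in one; the card reader and the order pad, both lower, in the others.
- station: Fixed rental station, a grey box on the counter: origin on the counter under the middle of its row of four bays; the bays lie at y = -63, -21, +21, +63 mm along its y (42 mm pitch); 110 mm deep (x), reaching y = -96 to +144 mm, 118 mm high. Three bays hold locked banks like the loose one, which stand 10 mm above the bay rims; the fourth is empty.
- bay_mouth (a point): Nominal centre of the empty bay's mouth at rim height, 120 mm above the counter; x along the slot, y across it (along the row), z up. The throat, 69 (x) x 15.5 (y) mm with no lead-in, is in a pale metal insert with 5 mm walls. The insert floats: the true throat lies anywhere from -5 to +5 mm along y from this point (exact in x); it stays put, and shifts only for a side push over about 5 N.
- bay_home (a point): Nominal place of the power bank's centre when fully home, 45 mm below bay_mouth, same axes (the bank's top is then 10 mm above the rim). The bank meets the charging plug 8 mm before home; the plug yields under a steady 15 N or so (friction, no spring back), then comes a hard stop.
- bay_free: The empty bay, one 42 mm wide module of the station, with its insert, shutter and plug; origin on the counter under bay_mouth. A sprung black shutter closes the throat 5 mm below the rim; pushed with 1 to 3 N it folds down into the +y wall. More than 60 N between the bank and the bay, or the gripper and the bay, damages it.
- card_reader: Bystander: black card reader with keys, 64 x 16.5 x 86 mm, loose in a slot of the stand; origin at the centre of its underside.
- order_pad: Bystander: order pad block, 62 x 10 x 90 mm, loose in a slot of the stand; origin at the centre of its underside.
- coin_tray: Bystander: low dark wooden coin tray, 130 x 170 x 18 mm, loose on the counter; origin at the centre of its underside.
- tape_dispenser: Bystander: blue tape dispenser, 150 x 62 x 98 mm, loose; origin at the centre of its underside.
- pump_bottle: Bystander: hand-gel pump bottle, 72 mm diameter, 187 mm tall, loose; origin at the centre of its underside.
- mug: Bystander: white mug, 80 mm diameter, 85 mm tall, loose; origin at the centre of its underside.
- price_tag: Bystander: black price tag on a wooden foot, 40 x 70 x 50 mm, loose; origin at the centre of its underside.
- stamp: Bystander: wooden hand stamp, 44 mm diameter, 80 mm tall, loose; origin at the centre of its underside.
Things that resemble listed ones, but are neither listed nor needed, are in the scene too. Leave any green look-alike of the part that bears bank_center alone.

How it is judged:
By the outcome, as a careful person would: the job done as asked, in the order asked, and still so for the second after the job is handed in, with the robot touching nothing.
It also fails if it takes over 72 s, if anything falls off the work surface, if the arm or the gripper's body presses on something with over 40 N, if the wrist force passes 120 N, or if a joint passes its speed limit or range.

## Working session

There is one attempt and no reset: what is moved stays moved. The work goes in short steps, Python scripts to look and compute and a shell command to move; the robot and the scene stay as the last step left them, time stands still between calls to the robot, and variables do not carry over. Pictures are saved under pics/ and viewed, about 8 in all and at most 12, crops included, and the job is handed in when it is done.

```bash
mkdir -p pics; ls
python3 - <<'E'
from workcell import get_obs, optics, ctrl
import cv2,numpy as np
for n in ["scene","top"]:
    im=optics.get_image(n); cv2.imwrite(f"pics/{n}0.png",cv2.resize(im[:,:,::-1],(800,600),interpolation=cv2.INTER_CUBIC))
    c=optics.calibration(n); print(n,np.round(c["intrinsics"],1).tolist(),c["k1"],np.round(c["cam_to_world"],3).tolist())
o=get_obs(); print({k:np.round(v,3).tolist() for k,v in o.items()}, ctrl.pinch_z)
E
```

```text
pics
scene [[463.0, 0.0, 273.9], [0.0, 463.0, 216.2], [0.0, 0.0, 1.0]] -0.06472214348045745 [[0.7, -0.426, 0.573, 1287.508], [0.714, 0.429, -0.553, -629.152], [-0.011, 0.797, 0.604, 833.214], [0.0, 0.0, 0.0, 1.0]]
top [[430.6, 0.0, 280.7], [0.0, 430.6, 211.5], [0.0, 0.0, 1.0]] -0.11642968665141376 [[-0.031, 0.998, -0.055, 495.827], [-0.999, -0.032, -0.022, 19.536], [-0.024, 0.055, 0.998, 1308.645], [0.0, 0.0, 0.0, 1.0]]
{'t': 0.1, 'qpos': [-1.367, 0.424, 1.631, 0.0, 1.089, -0.019], 'qvel': [-0.001, -0.001, -0.003, -0.001, 0.001, 0.001], 'joint_torque': [-0.0, -54.561, -27.433, 0.065, 0.019, -0.0], 'ee_pos': [138.049, -609.053, 221.98], 'orientation': [-3.121, -0.349, 0.0], 'ft_force': [0.229, -0.772, 0.274], 'moment': [-0.012, -0.041, 0.009], 'width': 87.654} -18.700000000000003
```

View pics/scene0.png

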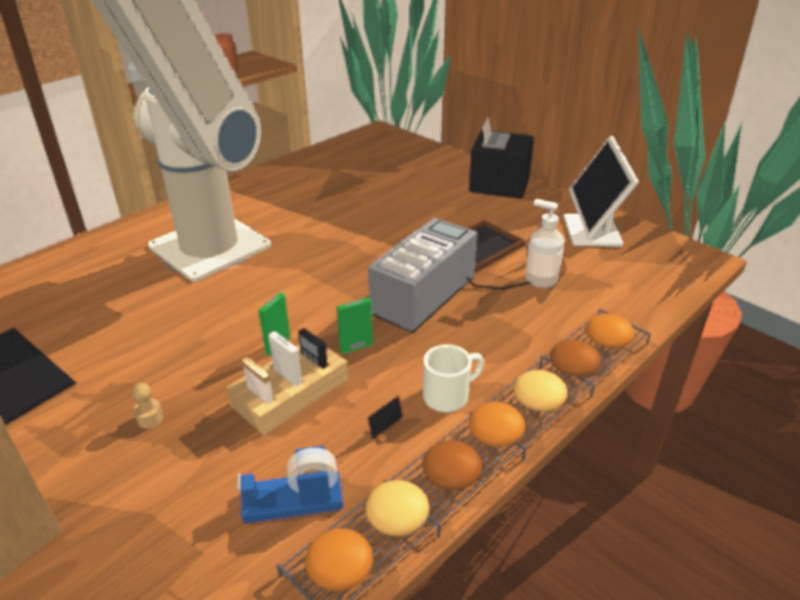

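View pics/top0.png

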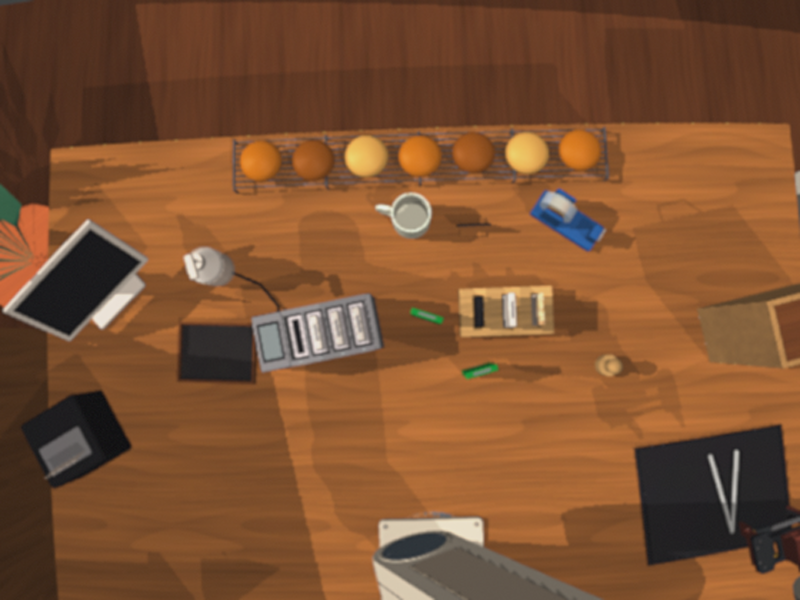

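Scene view: the white bank is in the stand's middle slot, and the two green look-alikes are loose beside the stand. Top view: stand around (507,311), station around (317,333), and the empty bay is the dark one at (297,336), next to the display. I'll enlarge both.

Run:
```python
import cv2,numpy as np
from workcell import optics
im=optics.get_image("top")[:,:,::-1]
def crop(x0,y0,w,h,s):
    c=cv2.resize(im[y0:y0+h,x0:x0+w],None,fx=s,fy=s,interpolation=cv2.INTER_CUBIC)
    for k in range(0,w,10): cv2.putText(c,str(x0+k),(k*s,8),0,.3,(0,255,255),1); cv2.line(c,(k*s,10),(k*s,14),(0,255,255),1)
    for k in range(0,h,10): cv2.putText(c,str(y0+k),(0,k*s+4),0,.3,(0,255,255),1)
    return c
a=crop(170,200,100,65,8); b=crop(315,195,80,45,8)
# stack two
cv2.imwrite("pics/station1.png",a); cv2.imwrite("pics/stand1.png",b)
```

```text
(no output)
```

View pics/station1.png

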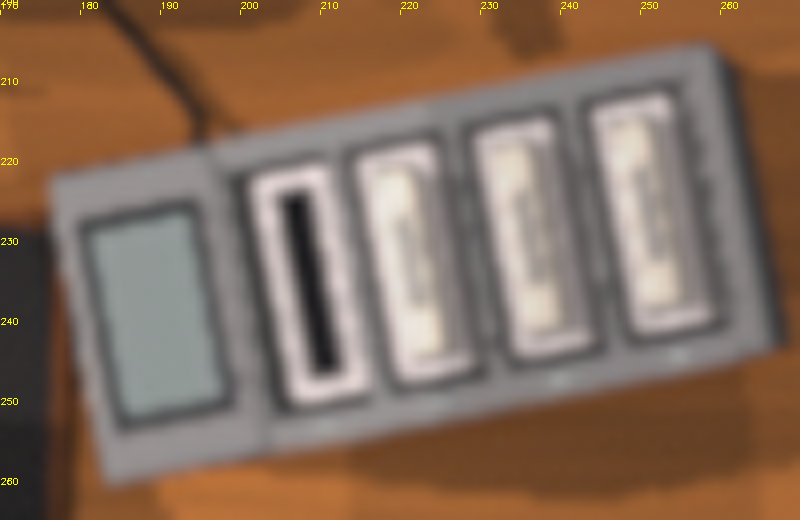

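View pics/stand1.png

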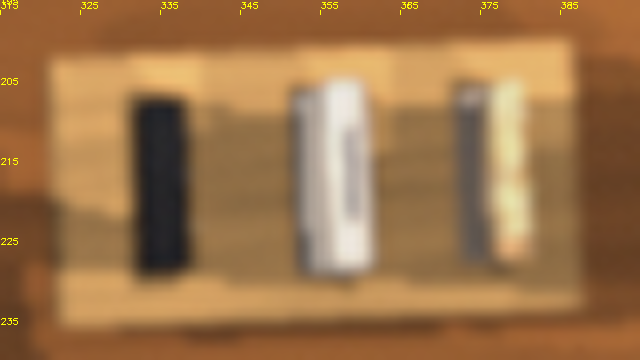

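```bash
cat > h.py <<'E'
import numpy as np,cv2
from scipy.spatial.transform import Rotation as R
from workcell import get_obs,optics,ctrl
def ray2world(cal,uv,z):
    K=np.array(cal["intrinsics"]);T=np.array(cal["cam_to_world"])
    d=(np.atleast_2d(uv).astype(float)-K[:2,2])/[K[0,0],K[1,1]]
    u=d.copy()
    for _ in range(20): u=d/(1+cal["k1"]*(u**2).sum(1,keepdims=True))
    D=np.c_[u[:,0],-u[:,1],-np.ones(len(u))]@T[:3,:3].T
    return T[:3,3]+D*((z-T[2,3])/D[:,2])[:,None]
def project(cal,P):
    K=np.array(cal["intrinsics"]);T=np.array(cal["cam_to_world"])
    p=(np.atleast_2d(P)-T[:3,3])@T[:3,:3]
    u=np.c_[p[:,0],-p[:,1]]/-p[:,2:]; u=u*(1+cal["k1"]*(u**2).sum(1,keepdims=True))
    return u*[K[0,0],K[1,1]]+K[:2,2]
def plan(p,yaw):
    """tool-frame shift (mm) and turn for a downward tool at p; yaw = direction of jaw (tool y) axis, deg, mod 180"""
    o=get_obs();R0=R.from_rotvec(o["orientation"])
    best=None
    for a in (yaw,yaw+180):
        a=np.radians(a);y=np.array([np.cos(a),np.sin(a),0]);z=np.array([0,0,-1.]);x=np.cross(y,z)
        d=(R0.inv()*R.from_matrix(np.c_[x,y,z])).as_rotvec()
        if best is None or np.linalg.norm(d)<np.linalg.norm(best): best=d
    ty=R0.as_matrix()[:,1]
    print("now",np.round(o["ee_pos"],1),"jaw yaw",round(np.degrees(np.arctan2(ty[1],ty[0])),1),"F",np.round(o["ft_force"],1),"w",round(float(o["width"]),1),"t",round(o["t"],2))
    print("trans",np.round(R0.inv().apply(np.array(p)-o["ee_pos"]),1),"rot",np.round(best,4))
E
python3 - <<'E'
from h import *
c=optics.calibration("top")
def show(n,pts,o,z):
    p=ray2world(c,np.array(pts)/8+o,z)[:,:2]; print(n,np.round(p,1).tolist(),"mean",np.round(p.mean(0),1))
show("box",[(50,178),(712,42),(772,348),(108,487)],(170,200),118)
show("insert",[(250,182),(325,165),(370,390),(292,405)],(170,200),120)
show("stand",[(50,58),(572,42),(582,308),(62,326)],(315,195),45)
show("banktop",[(325,80),(362,79),(372,270),(333,273)],(315,195),120)
show("bankfoot(left edge at 45)",[(293,88),(300,275)],(315,195),45)
plan((0,0,0),90)
E
```

```text
box [[541.0, 339.2], [581.1, 105.4], [474.6, 87.6], [432.7, 320.9]] mean [507.3 213.3]
insert [[537.4, 267.8], [542.5, 241.3], [464.1, 227.4], [459.6, 254.8]] mean [500.9 247.8]
stand [[589.3, -72.7], [589.1, -265.5], [491.1, -265.0], [490.8, -73.6]] mean [ 540.1 -169.2]
banktop [[573.1, -162.1], [573.0, -174.9], [506.9, -175.7], [506.4, -162.2]] mean [ 539.8 -168.7]
bankfoot(left edge at 45) [[575.4, -161.6], [506.7, -161.5]] mean [ 541.  -161.6]
now [ 138.  -609.2  222.1] jaw yaw -77.2 F [0.2 0.  0.2] w 87.4 t 0.15
trans [  -0.  -624.3  222.8] rot [-1.100e-03  1.000e-04  2.228e-01]
```

```bash
python3 -c "
from h import *
plan((540,-169,222),90)"
```

```text
now [ 138.  -609.2  222.1] jaw yaw -77.2 F [0.2 0.  0.2] w 87.4 t 0.15
trans [ 489.3 -340.5    0.5] rot [-1.100e-03  1.000e-04  2.228e-01]
```

```bash
python3 -m jog '{"delta_rot":[[0,0,0.11],[0,0,0.2228],[0,0,0.2228],[0,0,0.2228],[0,0,0.2228]],"translation":[[41,-28.5,0],[82,-57,0],[123,-85.5,0],[163,-114,0],[204,-142,0]],"hand":[-0.09,-0.09,-0.09,-0.09,-0.09]}'
python3 -c "
from h import *
plan((540,-169,222),90)"
```

```text
t: 0.65
ee_pos: [306.5, -424.3, 222.6]
orientation: [-3.141, 0.001, 0.0]
ft_force: [0.1, -0.9, 0.4]
width: 51.1
now [ 306.5 -424.3  222.6] jaw yaw -90.0 F [ 0.1 -0.9  0.4] w 51.1 t 0.65
trans [ 233.4 -255.4    0.6] rot [-0.0002  0.0001 -0.0005]
```

```bash
python3 -m jog '{"delta_rot":[[0,0,0],[0,0,0],[0,0,0],[0,0,0],[0,0,0]],"translation":[[33,-36,0],[66,-72,0],[99,-108,0],[132,-144,0],[165,-180,0]],"hand":[-0.09,-0.09,-0.09,-0.09,-0.09]}'
python3 -m jog '{"delta_rot":[[0,0,0],[0,0,0],[0,0,0]],"translation":[[33,-36,0],[68,-75,0],[68,-75,0]],"hand":[-0.09,-0.09,-0.09]}'
python3 - <<'E'
from h import *
plan((540,-169,85),90)
c=optics.calibration("wrist"); im=optics.get_image("wrist")
print(np.round(c["intrinsics"],1).tolist(),c["k1"],np.round(c["cam_to_world"],3).tolist())
print(project(c,[(540,-169,120),(540,-169,45),(573,-169,120),(507,-169,120)]).round(1).tolist())
cv2.imwrite("pics/w1.png",cv2.resize(im[:,:,::-1],(800,600)))
E
```

```text
t: 1.15
ee_pos: [471.7, -244.2, 222.7]
orientation: [3.142, -0.0, -0.0]
ft_force: [0.3, -0.2, -0.5]
width: 39.9
t: 1.45
ee_pos: [541.8, -167.1, 222.6]
orientation: [-3.141, -0.008, -0.002]
ft_force: [-0.8, -0.2, 0.3]
width: 40.3
now [ 541.8 -167.1  222.6] jaw yaw -89.7 F [-0.8 -0.2  0.3] w 40.3 t 1.45
trans [ -2.    1.9 137.6] rot [-0.0006 -0.0015  0.0049]
[[343.8, 0.0, 279.8], [0.0, 343.8, 206.4], [0.0, 0.0, 1.0]] -0.04275666193161768 [[0.004, 0.964, 0.265, 615.387], [-1.0, 0.004, 0.0, -166.633], [-0.001, -0.265, 0.964, 385.75], [0.0, 0.0, 0.0, 1.0]]
[[282.7, 209.1], [282.2, 188.9], [283.0, 168.3], [282.5, 247.3]]
```

View pics/w1.png

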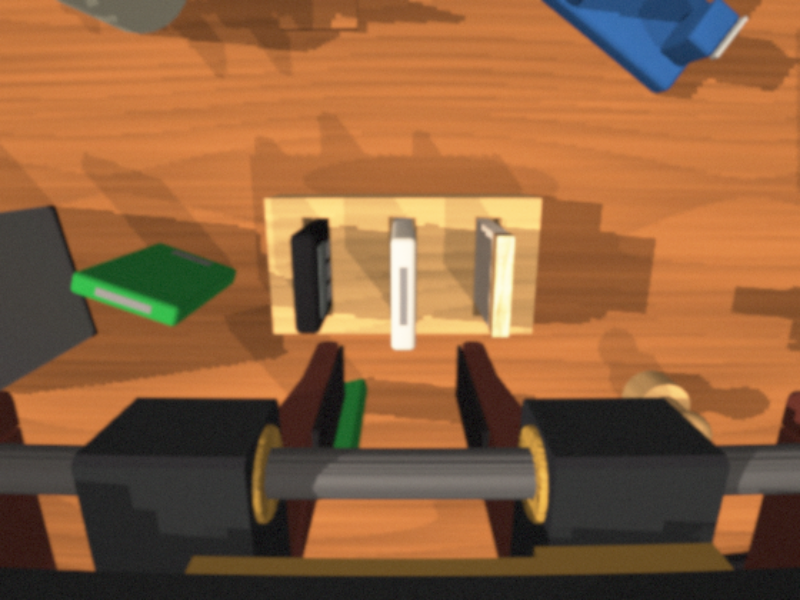

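The wrist view shows the bank upright in the middle slot. Its top is at (403, 235–348) on the 800 px view, midway between the fingers and clear of the neighbours. Next I descend and grip.

```bash
python3 -m jog '{"delta_rot":[[0,0,0.005],[0,0,0.005],[0,0,0.005],[0,0,0.005],[0,0,0.005]],"translation":[[-1,2,30],[-1,2,65],[-1,2,100],[-1,2,125],[-1,2,137]],"hand":[-0.09,-0.09,-0.09,-0.09,-0.09]}'
python3 -m jog '{"delta_rot":[[0,0,0],[0,0,0],[0,0,0],[0,0,0],[0,0,0]],"translation":[[0,0,0],[0,0,0],[0,0,0],[0,0,0],[0,0,0]],"hand":[-0.09,-1,-1,-1,-1]}'
python3 -m jog '{"delta_rot":[[0,0,0],[0,0,0],[0,0,0],[0,0,0],[0,0,0]],"translation":[[0,0,0],[0,0,0],[0,0,-10],[0,0,-30],[0,0,-60]],"hand":[-1,-1,-1,-1,-1]}'
python3 -m jog '{"delta_rot":[[0,0,0],[0,0,0],[0,0,0],[0,0,0],[0,0,0]],"translation":[[0,0,-35],[0,0,-70],[0,0,-95],[0,0,-95],[0,0,-95]],"hand":[-1,-1,-1,-1,-1]}'
python3 - <<'E'
from h import *
ydir=np.array([-.171,.985])
yaw=9.85
plan((500.9,247.8,240),90+yaw)
im=optics.get_image("wrist")
cv2.imwrite("pics/w2.png",cv2.resize(im[:,:,::-1],(800,600)))
E
```

```text
t: 2.0
ee_pos: [535.1, -173.7, 83.3]
orientation: [-3.14, 0.01, 0.007]
ft_force: [0.3, -0.2, 1.2]
width: 39.7
t: 2.5
ee_pos: [538.3, -172.4, 86.7]
orientation: [-3.141, 0.009, -0.002]
ft_force: [2.2, 9.7, 2.1]
width: 14.4
t: 3.0
ee_pos: [536.3, -172.0, 145.0]
orientation: [-3.14, 0.007, 0.006]
ft_force: [0.8, 0.4, -1.8]
width: 14.2
t: 3.5
ee_pos: [537.4, -172.8, 240.5]
orientation: [3.141, -0.008, 0.001]
ft_force: [-0.3, -0.4, -2.0]
width: 14.2
now [ 537.4 -172.8  240.5] jaw yaw -90.3 F [-0.3 -0.4 -2. ] w 14.2 t 3.5
trans [-3.860e+01 -4.205e+02  4.000e-01] rot [ 0.0002 -0.0004 -0.1768]
```

View pics/w2.png

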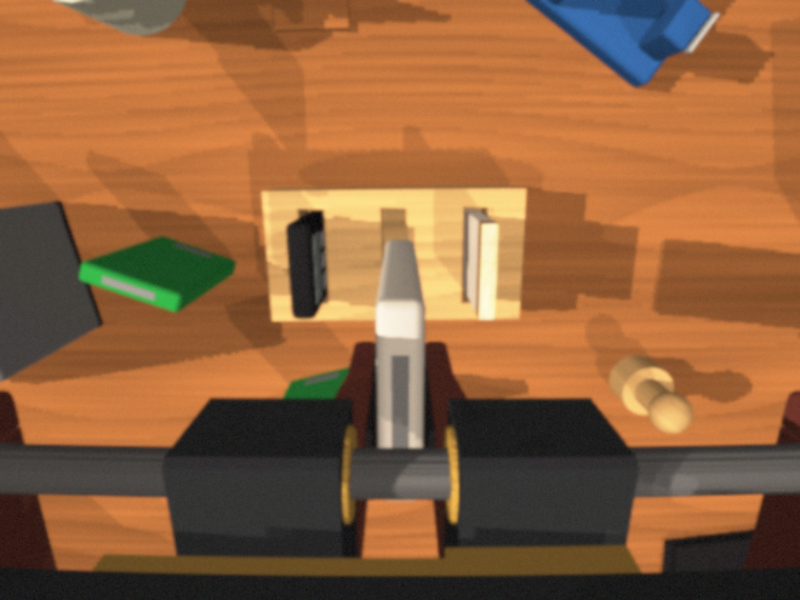

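Gripped (width 14.2), upright, lifted clear: the bank shows at (400, 240–450). I move beside the mouth, staying short in -x so the camera sees the bay and the bank together.

```bash
python3 -m jog '{"delta_rot":[[0,0,-0.035],[0,0,-0.07],[0,0,-0.105],[0,0,-0.14],[0,0,-0.1768]],"translation":[[-5,-25,0],[-15,-65,0],[-25,-108,0],[-35,-151,0],[-45,-194,0]],"hand":[-1,-1,-1,-1,-1]}'
python3 -c "
from h import *
plan((442,238,240),99.85)"
```

```text
t: 4.05
ee_pos: [491.8, 22.6, 238.7]
orientation: [-3.13, -0.271, 0.006]
ft_force: [0.6, 0.0, -1.7]
width: 14.1
now [491.8  22.6 238.7] jaw yaw -80.1 F [ 0.6  0.  -1.7] w 14.1 t 4.05
trans [ -12.1 -220.7   -1.1] rot [-0.0006  0.0035  0.0008]
```

```bash
python3 -m jog '{"delta_rot":[[0,0,0],[0,0,0],[0,0,0],[0,0,0],[0,0,0]],"translation":[[-2,-45,0],[-5,-90,0],[-7,-135,0],[-10,-180,0],[-12,-207,0]],"hand":[-1,-1,-1,-1,-1]}'
python3 -m jog '{"delta_rot":[[0,0,0],[0,0,0],[0,0,0],[0,0,0],[0,0,0]],"translation":[[0,-10,0],[0,-13,0],[0,-13,0],[0,-13,0],[0,-13,0]],"hand":[-1,-1,-1,-1,-1]}'
python3 - <<'E'
from h import *
for i in range(3): plan((442,238,240),99.85)
c=optics.calibration("wrist");im=optics.get_image("wrist")
np.save("c3.npy",c,allow_pickle=True); cv2.imwrite("pics/w3raw.png",im[:,:,::-1])
cv2.imwrite("pics/w3.png",cv2.resize(im[100:400,80:480,::-1],(800,600),interpolation=cv2.INTER_CUBIC))
plan((442,238,240),99.85)
E
```

```text
t: 4.55
ee_pos: [444.5, 225.3, 238.7]
orientation: [3.129, 0.272, -0.005]
ft_force: [1.3, 0.4, -1.6]
width: 13.8
t: 5.05
ee_pos: [444.5, 234.9, 240.5]
orientation: [3.13, 0.267, -0.0]
ft_force: [-0.5, -0.1, -2.1]
width: 13.9
now [444.5 234.9 240.5] jaw yaw -80.2 F [-0.5 -0.1 -2.1] w 13.9 t 5.05
trans [-1.9 -3.5  0.5] rot [ 0.0003  0.0003 -0.0017]
now [444.5 234.9 240.5] jaw yaw -80.2 F [-0.5 -0.1 -2.1] w 13.9 t 5.05
trans [-1.9 -3.5  0.5] rot [ 0.0003  0.0003 -0.0017]
now [444.5 234.9 240.5] jaw yaw -80.2 F [-0.5 -0.1 -2.1] w 13.9 t 5.05
trans [-1.9 -3.5  0.5] rot [ 0.0003  0.0003 -0.0017]
now [444.5 235.  240.6] jaw yaw -80.2 F [ 0.2 -0.5 -0.7] w 13.8 t 5.1
trans [-2.  -3.4  0.6] rot [ 0.0001  0.0001 -0.0017]
```

View pics/w3.png

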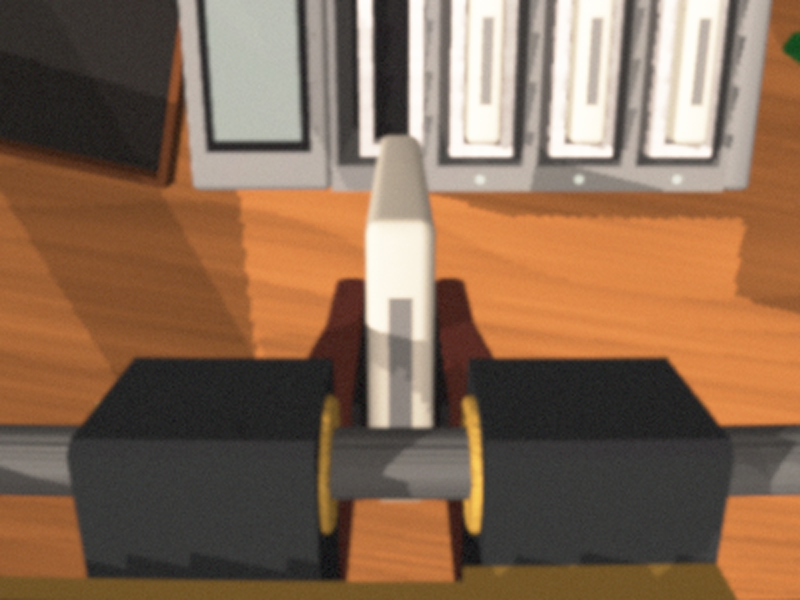

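The mouth is seen just left of the bank's axis (throat about 375–409 in the crop at row 100), and its far end is cut off. I enlarge that part.

Run:
```python
import cv2
im=cv2.imread("pics/w3raw.png")[30:230,210:370]
c=cv2.resize(im,None,fx=4,fy=3,interpolation=cv2.INTER_CUBIC)
for k in range(0,160,20): cv2.putText(c,str(210+k),(k*4,8),0,.35,(0,0,255),1);cv2.line(c,(k*4,9),(k*4,14),(0,0,255),1)
for k in range(0,200,20): cv2.putText(c,str(30+k),(0,k*3+4),0,.35,(0,0,255),1)
cv2.imwrite("pics/w3b.png",c)
```

```text
(no output)
```

View pics/w3b.png

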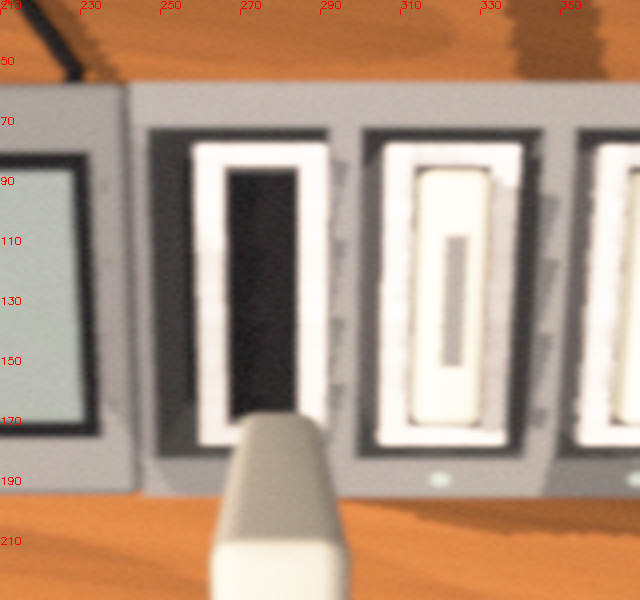

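```bash
cat > m.py <<'E'
from h import *
c=np.load("c3.npy",allow_pickle=True).item()
tcp=np.array([444.5,235.,240.5]); a=np.radians(-80.2)
ty=np.array([np.cos(a),np.sin(a)]); tx=np.array([-ty[1],ty[0]])  # x = y cross z(-)...
tx=np.cross([*ty,0],[0,0,-1])[:2]
def T(n,uv,z):
    p=ray2world(c,np.array(uv),z); q=(p[:,:2]-tcp[:2])@np.c_[tx,ty]; print(n,np.round(q,1).tolist(),"world",np.round(p[:,:2].mean(0),1),"mean",q.mean(0).round(1))
T("outer",[(258.5,77.3),(292,77.3),(291.8,178.3),(260,178.3)],120)
T("throat far edge",[(266.5,86.7),(284.5,86.7)],120)
for zt in (272,274.5,277):
    T(f"bank bottom {zt}",[(270.5,167.3),(289.5,167.3)],zt-110); T("bank top",[(263,210.3),(296.7,210.3)],zt)
E
python3 m.py
```

```text
outer [[99.8, -16.6], [99.7, 9.6], [19.7, 9.9], [19.7, -16.7]] world [502.8 248.5] mean [59.7 -3.4]
throat far edge [[92.7, -10.4], [92.7, 3.7]] world [535.3 254.1] mean [92.7 -3.3]
bank bottom 272 [[35.6, -6.7], [35.6, 6.8]] world [479.6 241. ] mean [35.6  0.1]
bank top [[35.8, -6.8], [35.8, 6.7]] world [479.8 241.1] mean [35.8 -0. ]
bank bottom 274.5 [[36.0, -6.6], [36.0, 6.7]] world [480.  241.1] mean [36.   0.1]
bank top [[36.6, -6.6], [36.5, 6.5]] world [480.5 241.3] mean [36.5 -0. ]
bank bottom 277 [[36.4, -6.5], [36.4, 6.6]] world [480.4 241.1] mean [36.4  0.1]
bank top [[37.3, -6.5], [37.3, 6.4]] world [481.2 241.4] mean [37.3 -0. ]
```

```bash
cat >> m.py <<'E'
print()
T("locked bank",[(318.5,86),(318.5,171.3)],130)
T("box",[(275,57.7),(275,195)],118)
T("insert2",[(306,77.3),(306,178.3)],120)
T("recess",[(275,72.5),(275,182.5)],118)
E
python3 m.py | sed -n '/^$/,$p'
```

```text
locked bank [[92.5, 29.3], [27.3, 31.0]] world [508.7 215.5] mean [59.9 30.2]
box [[114.4, -3.6], [4.9, -4.2]] world [502.6 249. ] mean [59.6 -3.9]
insert2 [[99.7, 20.5], [19.7, 21.8]] world [506.9 224.3] mean [59.7 21.1]
recess [[103.5, -3.7], [15.7, -4.2]] world [502.6 249. ] mean [59.6 -3.9]
```

```bash
python3 -m jog '{"delta_rot":[[0,0,0],[0,0,0],[0,0,0],[0,0,0],[0,0,0]],"translation":[[28,-3.4,0],[50,-3.4,0],[57,-3.4,0],[57,-3.4,15],[57,-3.4,33]],"hand":[-1,-1,-1,-1,-1]}'
python3 -m jog '{"delta_rot":[[0,0,0],[0,0,0]],"translation":[[0,0,0],[0,0,0]],"hand":[-1,-1]}'
cat > where.py <<'E'
from m import *
print("----")
w=tcp[:2]+tx*56.9-ty*3.4; print(w.round(1)); plan((*w,190),99.8)
E
python3 where.py | sed -n '/----/,$p'
```

```text
t: 5.6
ee_pos: [500.2, 248.6, 207.8]
orientation: [-3.13, -0.268, -0.002]
ft_force: [-0.3, 0.1, -2.8]
width: 14.1
t: 5.8
ee_pos: [499.4, 248.6, 207.7]
orientation: [3.13, 0.269, -0.002]
ft_force: [-1.0, 0.4, -2.1]
width: 14.0
----
[500. 248.]
now [499.4 248.6 207.7] jaw yaw -80.2 F [-1.   0.4 -2.1] w 14.0 t 5.8
trans [ 0.5  0.7 17.7] rot [0.0003 0.0011 0.0003]
```

```bash
python3 -m jog '{"delta_rot":[[0,0,0],[0,0,0],[0,0,0],[0,0,0],[0,0,0]],"translation":[[0.5,0.5,3],[0.5,0.5,6],[0.5,0.5,8],[0.5,0.5,9],[0.5,0.5,9]],"hand":[-1,-1,-1,-1,-1]}'
python3 -m jog '{"delta_rot":[[0,0,0],[0,0,0],[0,0,0]],"translation":[[0,0,1],[0,0,2],[0,0,2]],"hand":[-1,-1,-1]}'
python3 -m jog '{"delta_rot":[[0,0,0],[0,0,0],[0,0,0]],"translation":[[0,0,0.5],[0,0,1],[0,0,1]],"hand":[-1,-1,-1]}'
python3 where.py | sed -n '/----/,$p'
```

```text
t: 6.3
ee_pos: [500.3, 248.7, 198.6]
orientation: [3.13, 0.27, -0.0]
ft_force: [-0.8, 0.0, -1.6]
width: 13.7
t: 6.6
ee_pos: [500.3, 248.6, 196.6]
orientation: [3.13, 0.27, -0.0]
ft_force: [0.1, -0.0, -0.1]
width: 13.8
t: 6.9
ee_pos: [500.4, 248.6, 195.6]
orientation: [3.13, 0.269, -0.0]
ft_force: [0.6, -0.3, -1.7]
width: 13.5
----
[500. 248.]
now [500.4 248.6 195.6] jaw yaw -80.2 F [ 0.6 -0.3 -1.7] w 13.5 t 6.9
trans [-0.5  0.5  5.6] rot [-0.      0.0001  0.0007]
```

```bash
python3 -m jog '{"delta_rot":[[0,0,0],[0,0,0],[0,0,0]],"translation":[[-0.3,0.4,0],[-0.3,0.4,1],[-0.3,0.4,1]],"hand":[-1,-1,-1]}'
python3 -m jog '{"delta_rot":[[0,0,0],[0,0,0],[0,0,0]],"translation":[[0,0,0.5],[0,0,1],[0,0,1]],"hand":[-1,-1,-1]}'
python3 -m jog '{"delta_rot":[[0,0,0],[0,0,0],[0,0,0]],"translation":[[0,0,0.5],[0,0,1],[0,0,1]],"hand":[-1,-1,-1]}'
python3 where.py | sed -n '/----/,$p'
```

```text
t: 7.2
ee_pos: [500.1, 248.2, 194.6]
orientation: [3.13, 0.269, -0.0]
ft_force: [-0.3, 0.5, -1.3]
width: 13.7
t: 7.5
ee_pos: [500.1, 248.2, 193.6]
orientation: [3.13, 0.27, -0.0]
ft_force: [-0.3, 0.2, -0.8]
width: 13.5
t: 7.8
ee_pos: [500.1, 248.2, 192.6]
orientation: [3.13, 0.269, -0.0]
ft_force: [-0.5, 0.3, -1.3]
width: 13.9
----
[500. 248.]
now [500.1 248.2 192.6] jaw yaw -80.2 F [-0.5  0.3 -1.3] w 13.9 t 7.8
trans [-0.1  0.1  2.6] rot [0.     0.0002 0.0007]
```

```bash
for i in 1 ; do python3 -m jog '{"delta_rot":[[0,0,0],[0,0,0],[0,0,0]],"translation":[[0,0,0.5],[0,0,1],[0,0,1]],"hand":[-1,-1,-1]}'; done
python3 -m jog '{"delta_rot":[[0,0,0],[0,0,0],[0,0,0]],"translation":[[0,0,0.5],[0,0,1],[0,0,1]],"hand":[-1,-1,-1]}'
python3 -m jog '{"delta_rot":[[0,0,0],[0,0,0],[0,0,0]],"translation":[[0,0,0.5],[0,0,1],[0,0,1]],"hand":[-1,-1,-1]}'
python3 -m jog '{"delta_rot":[[0,0,0],[0,0,0],[0,0,0]],"translation":[[0,0,0.5],[0,0,1],[0,0,1]],"hand":[-1,-1,-1]}'
```

```text
t: 8.1
ee_pos: [500.1, 248.2, 191.6]
orientation: [3.13, 0.27, -0.0]
ft_force: [0.1, -0.2, -2.6]
width: 14.1
t: 8.4
ee_pos: [500.2, 248.1, 190.8]
orientation: [3.13, 0.27, 0.0]
ft_force: [-0.5, -1.0, -0.7]
width: 14.0
t: 8.7
ee_pos: [500.2, 248.2, 189.7]
orientation: [3.13, 0.27, 0.0]
ft_force: [-0.6, -1.4, -0.5]
width: 13.6
t: 9.0
ee_pos: [500.3, 248.2, 188.7]
orientation: [-3.13, -0.269, -0.0]
ft_force: [-0.7, -0.7, 2.2]
width: 14.1
```

It appears to be in the throat, with about 3 N from the shutter starting. Continuing gently.

```bash
python3 -m jog '{"delta_rot":[[0,0,0],[0,0,0],[0,0,0]],"translation":[[0,0,1],[0,0,2],[0,0,2]],"hand":[-1,-1,-1]}'
python3 -m jog '{"delta_rot":[[0,0,0],[0,0,0],[0,0,0]],"translation":[[0,0,1],[0,0,2],[0,0,2]],"hand":[-1,-1,-1]}'
python3 -m jog '{"delta_rot":[[0,0,0],[0,0,0],[0,0,0]],"translation":[[0,0,1],[0,0,2],[0,0,2]],"hand":[-1,-1,-1]}'
python3 - <<'E'
from h import *
im=optics.get_image("wrist")
cv2.imwrite("pics/w4.png",cv2.resize(im[60:360,80:480,::-1],(800,600),interpolation=cv2.INTER_CUBIC))
E
```

```text
t: 9.3
ee_pos: [500.3, 248.1, 186.5]
orientation: [3.13, 0.27, 0.0]
ft_force: [1.1, -2.5, 1.2]
width: 13.8
t: 9.6
ee_pos: [500.1, 248.1, 184.4]
orientation: [3.13, 0.27, -0.0]
ft_force: [1.0, -2.1, -1.3]
width: 14.1
t: 9.9
ee_pos: [500.0, 248.2, 182.4]
orientation: [3.13, 0.27, -0.001]
ft_force: [1.2, -2.0, -0.5]
width: 13.9
```

View pics/w4.png

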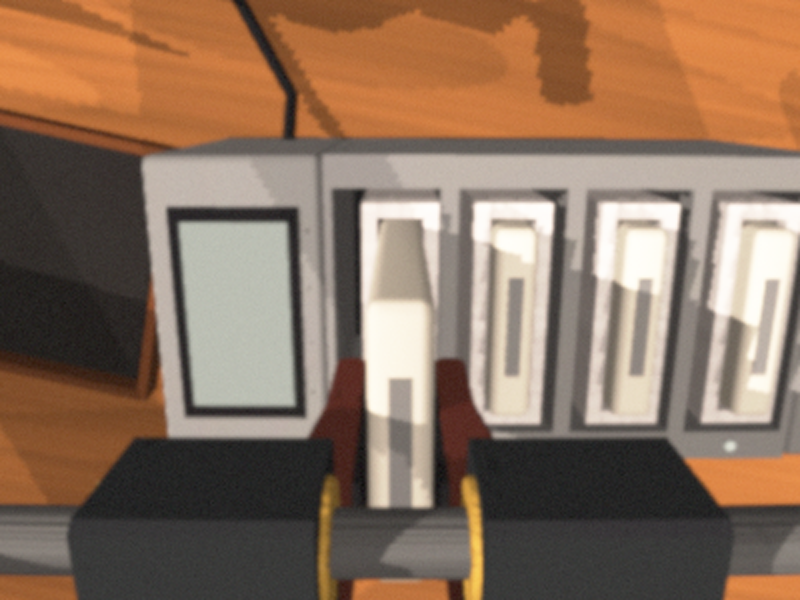

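The bank is in the throat (face at 380–422, row 220, between the insert's walls). I go down until the fingertips are about 8 mm above the rim, checking force.

```bash
python3 -m jog '{"delta_rot":[[0,0,0],[0,0,0],[0,0,0],[0,0,0]],"translation":[[0,0,3],[0,0,6],[0,0,9],[0,0,12]],"hand":[-1,-1,-1,-1]}'
python3 -m jog '{"delta_rot":[[0,0,0],[0,0,0],[0,0,0],[0,0,0]],"translation":[[0,0,3],[0,0,6],[0,0,9],[0,0,12]],"hand":[-1,-1,-1,-1]}'
```

```text
t: 10.35
ee_pos: [500.0, 248.3, 170.2]
orientation: [-3.13, -0.269, 0.001]
ft_force: [-0.2, -1.6, -1.4]
width: 14.3
t: 10.75
ee_pos: [500.2, 248.2, 158.4]
orientation: [-3.13, -0.27, -0.0]
ft_force: [0.2, -1.1, -1.5]
width: 13.7
```

```bash
python3 -m jog '{"delta_rot":[[0,0,0],[0,0,0],[0,0,0],[0,0,0]],"translation":[[0,0,3],[0,0,6],[0,0,9],[0,0,12]],"hand":[-1,-1,-1,-1]}'
python3 -m jog '{"delta_rot":[[0,0,0],[0,0,0],[0,0,0],[0,0,0],[0,0,0]],"translation":[[0,0,3],[0,0,6],[0,0,9],[0,0,13],[0,0,13]],"hand":[-1,-1,-1,-1,-1]}'
```

```text
t: 11.15
ee_pos: [500.2, 248.2, 146.4]
orientation: [-3.13, -0.269, -0.0]
ft_force: [-0.1, -1.4, -1.2]
width: 13.5
t: 11.65
ee_pos: [499.9, 248.0, 133.0]
orientation: [3.13, 0.27, -0.001]
ft_force: [0.1, -2.6, -1.1]
width: 13.9
```

Free slide, small forces. I go lower (tips just above the rim), then open only slightly because the neighbouring bank is close, and back off upward.

```bash
python3 -m jog '{"delta_rot":[[0,0,0],[0,0,0],[0,0,0],[0,0,0],[0,0,0]],"translation":[[0,0,3],[0,0,6],[0,0,8],[0,0,9],[0,0,9]],"hand":[-1,-1,-1,-1,-1]}'
python3 -m jog '{"delta_rot":[[0,0,0],[0,0,0],[0,0,0],[0,0,0]],"translation":[[0,0,0],[0,0,0],[0,0,0],[0,0,0]],"hand":[-0.55,-0.55,-0.55,-0.55]}'
python3 - <<'E'
from h import *
c=optics.calibration("wrist");im=optics.get_image("wrist")
cv2.imwrite("pics/w5.png",cv2.resize(im[60:360,80:480,::-1],(800,600),interpolation=cv2.INTER_CUBIC))
E
```

```text
t: 12.15
ee_pos: [500.1, 248.2, 124.5]
orientation: [3.13, 0.27, -0.0]
ft_force: [-0.2, -0.9, -3.0]
width: 13.8
t: 12.55
ee_pos: [500.3, 248.4, 124.9]
orientation: [-3.13, -0.269, -0.001]
ft_force: [0.1, 0.4, -0.2]
width: 20.0
```

View pics/w5.png

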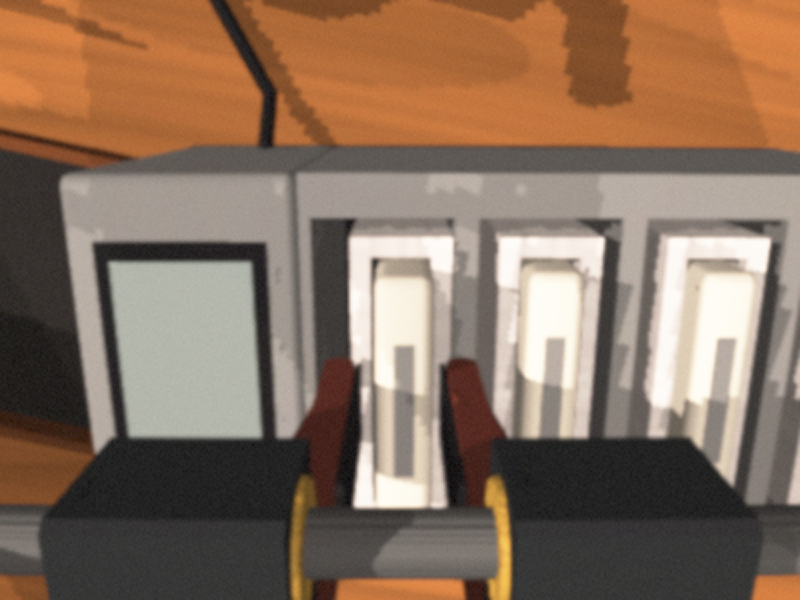

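The bank slid down onto the plug, its top now nearly level with its neighbours. I raise, shut the fingers, and press on the top.

```bash
python3 -m jog '{"delta_rot":[[0,0,0],[0,0,0],[0,0,0],[0,0,0],[0,0,0]],"translation":[[0,0,-10],[0,0,-30],[2.8,0,-35],[2.8,0,-35],[2.8,0,-35]],"hand":[-0.55,-0.55,-0.55,-1,-1]}'
python3 -m jog '{"delta_rot":[[0,0,0],[0,0,0],[0,0,0],[0,0,0],[0,0,0]],"translation":[[0,0,0],[0,0,0],[0,0,6],[0,0,12],[0,0,17]],"hand":[-1,-1,-1,-1,-1]}'
python3 -m jog '{"delta_rot":[[0,0,0],[0,0,0],[0,0,0]],"translation":[[0,0,1],[0,0,2],[0,0,2]],"hand":[-1,-1,-1]}'
python3 -m jog '{"delta_rot":[[0,0,0],[0,0,0],[0,0,0]],"translation":[[0,0,1],[0,0,2],[0,0,2]],"hand":[-1,-1,-1]}'
```

```text
t: 13.1
ee_pos: [502.9, 248.6, 159.5]
orientation: [3.13, 0.269, -0.0]
ft_force: [-0.3, -0.3, -0.9]
width: 7.4
t: 13.6
ee_pos: [502.6, 248.5, 141.7]
orientation: [3.13, 0.27, -0.002]
ft_force: [-0.3, -0.8, -0.8]
width: 0.2
t: 13.9
ee_pos: [502.9, 248.7, 140.6]
orientation: [3.13, 0.269, -0.0]
ft_force: [-0.3, 0.4, -0.0]
width: 0.4
t: 14.2
ee_pos: [502.9, 248.7, 138.7]
orientation: [-3.13, -0.269, -0.0]
ft_force: [-0.7, -0.7, -0.3]
width: 0.5
```

```bash
python3 -m jog '{"delta_rot":[[0,0,0],[0,0,0],[0,0,0]],"translation":[[0,0,0.5],[0,0,1],[0,0,1]],"hand":[-1,-1,-1]}'
python3 -m jog '{"delta_rot":[[0,0,0],[0,0,0],[0,0,0]],"translation":[[0,0,0.5],[0,0,1],[0,0,1]],"hand":[-1,-1,-1]}'
python3 -m jog '{"delta_rot":[[0,0,0],[0,0,0],[0,0,0]],"translation":[[0,0,0.5],[0,0,1],[0,0,1]],"hand":[-1,-1,-1]}'
```

```text
t: 14.5
ee_pos: [503.0, 248.7, 137.9]
orientation: [-3.13, -0.27, -0.0]
ft_force: [0.2, 0.1, 2.0]
width: 0.9
t: 14.8
ee_pos: [503.6, 248.9, 137.8]
orientation: [-3.13, -0.27, -0.002]
ft_force: [-1.2, -1.0, 9.2]
width: 0.6
t: 15.1
ee_pos: [503.9, 249.1, 137.2]
orientation: [-3.129, -0.269, -0.003]
ft_force: [-2.7, -1.6, 13.0]
width: 0.4
```

Contact at 138, as expected, and about 13 N so far. I keep pressing 1 mm at a time towards 130.

```bash
python3 -m jog '{"delta_rot":[[0,0,0],[0,0,0],[0,0,0]],"translation":[[0,0,0.5],[0,0,1],[0,0,1]],"hand":[-1,-1,-1]}'
python3 -m jog '{"delta_rot":[[0,0,0],[0,0,0],[0,0,0]],"translation":[[0,0,0.5],[0,0,1],[0,0,1]],"hand":[-1,-1,-1]}'
python3 -m jog '{"delta_rot":[[0,0,0],[0,0,0],[0,0,0]],"translation":[[0,0,0.5],[0,0,1],[0,0,1]],"hand":[-1,-1,-1]}'
```

```text
t: 15.4
ee_pos: [503.9, 249.1, 136.3]
orientation: [-3.129, -0.269, -0.004]
ft_force: [-2.2, -1.0, 13.6]
width: 0.3
t: 15.7
ee_pos: [503.9, 249.1, 135.3]
orientation: [-3.129, -0.269, -0.004]
ft_force: [-2.0, -0.6, 13.9]
width: 0.6
t: 16.0
ee_pos: [503.9, 249.1, 134.3]
orientation: [-3.129, -0.269, -0.004]
ft_force: [-2.3, -1.7, 12.6]
width: 0.4
```

```bash
python3 -m jog '{"delta_rot":[[0,0,0],[0,0,0],[0,0,0]],"translation":[[0,0,0.5],[0,0,1],[0,0,1]],"hand":[-1,-1,-1]}'
python3 -m jog '{"delta_rot":[[0,0,0],[0,0,0],[0,0,0]],"translation":[[0,0,0.5],[0,0,1],[0,0,1]],"hand":[-1,-1,-1]}'
```

```text
t: 16.3
ee_pos: [503.9, 249.1, 133.3]
orientation: [-3.129, -0.27, -0.004]
ft_force: [-2.2, -2.1, 12.7]
width: 0.5
t: 16.6
ee_pos: [503.9, 249.1, 132.3]
orientation: [-3.129, -0.27, -0.004]
ft_force: [-2.3, -1.4, 12.8]
width: 0.4
```

```bash
python3 -m jog '{"delta_rot":[[0,0,0],[0,0,0],[0,0,0]],"translation":[[0,0,0.5],[0,0,1],[0,0,1]],"hand":[-1,-1,-1]}'
python3 -m jog '{"delta_rot":[[0,0,0],[0,0,0],[0,0,0]],"translation":[[0,0,0.4],[0,0,0.8],[0,0,0.8]],"hand":[-1,-1,-1]}'
python3 -m jog '{"delta_rot":[[0,0,0],[0,0,0],[0,0,0]],"translation":[[0,0,0.3],[0,0,0.6],[0,0,0.6]],"hand":[-1,-1,-1]}'
```

```text
t: 16.9
ee_pos: [503.9, 249.1, 131.3]
orientation: [-3.129, -0.27, -0.004]
ft_force: [-1.9, -1.3, 12.4]
width: 0.4
t: 17.2
ee_pos: [503.9, 249.1, 130.5]
orientation: [-3.129, -0.269, -0.004]
ft_force: [-1.5, -1.1, 12.8]
width: 0.5
t: 17.5
ee_pos: [503.9, 249.2, 130.4]
orientation: [-3.129, -0.269, -0.004]
ft_force: [-2.8, -1.3, 17.9]
width: 0.7
```

The hard stop begins at 130.4. One more gentle press to confirm, then retract and check.

```bash
python3 -m jog '{"delta_rot":[[0,0,0],[0,0,0],[0,0,0]],"translation":[[0,0,0.5],[0,0,1],[0,0,1]],"hand":[-1,-1,-1]}'
python3 -m jog '{"delta_rot":[[0,0,0],[0,0,0],[0,0,0],[0,0,0],[0,0,0]],"translation":[[0,0,-3],[0,0,-15],[-15,0,-40],[-45,0,-75],[-75,0,-100]],"hand":[-1,-1,-1,-1,-1]}'
python3 -m jog '{"delta_rot":[[0,0,0],[0,0,0],[0,0,0]],"translation":[[0,0,0],[0,0,0],[0,0,0]],"hand":[-1,-1,-1]}'
python3 - <<'E'
from h import *
im=optics.get_image("wrist"); s=optics.get_image("scene")
a=cv2.resize(im[20:220,150:430,::-1],(800,571),interpolation=cv2.INTER_CUBIC)
cv2.imwrite("pics/w6.png",a)
b=cv2.resize(s[130:340,150:430,::-1],(800,600),interpolation=cv2.INTER_CUBIC); cv2.imwrite("pics/s6.png",b)
E
```

```text
t: 17.8
ee_pos: [504.1, 249.4, 130.3]
orientation: [-3.129, -0.269, -0.004]
ft_force: [-6.2, -1.5, 25.6]
width: 0.5
t: 18.3
ee_pos: [428.7, 235.9, 229.0]
orientation: [-3.13, -0.269, -0.001]
ft_force: [0.8, 0.8, 0.7]
width: 0.5
t: 18.6
ee_pos: [429.5, 235.9, 226.8]
orientation: [3.13, 0.269, -0.0]
ft_force: [0.1, -0.0, -1.2]
width: 0.1
```

View pics/w6.png

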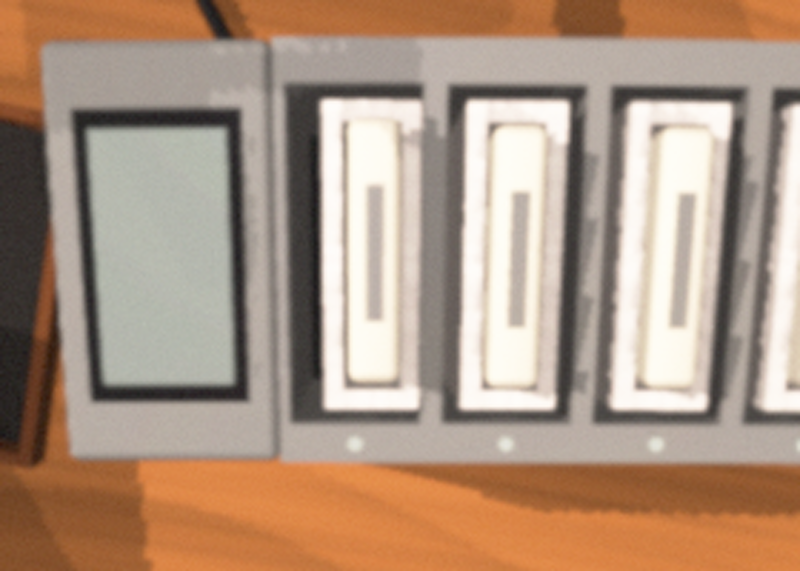

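View pics/s6.png

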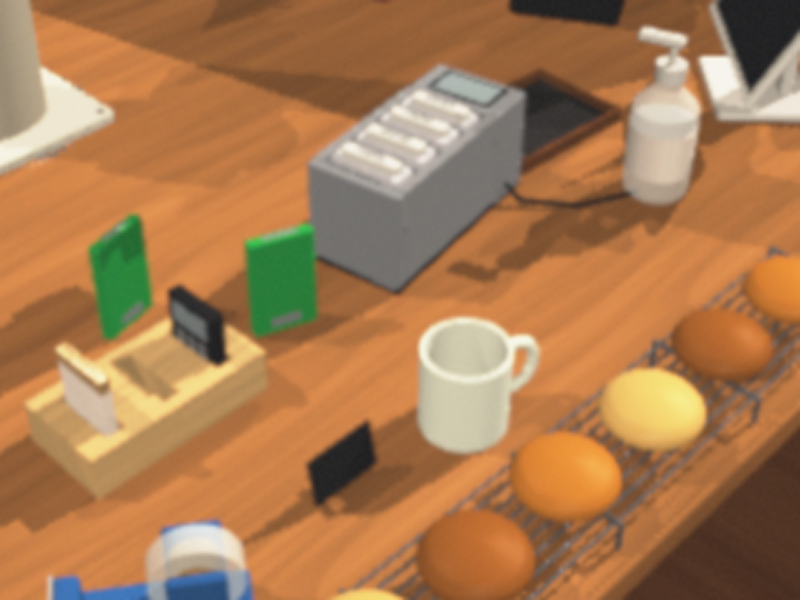

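The bank sits level in the fourth bay (wrist view, centre about (372,250)). All four bays are full, bystanders are in place, and the gripper touches nothing. I'm handing in.

```bash
python3 -c "
from workcell import ctrl
print(ctrl.close_job())"
```

```text
the job is handed in; nothing more can be done
None
```

The power bank is fully home in the empty bay next to the display, and I've handed the job in at about 18.7 s on the robot clock.

- **Lift and entry:** I lifted the bank out of the stand's middle slot and lowered it through the shuttered mouth. Forces on the way in stayed at about 3 N.
- **Release:** The fingertips stopped about 4 mm above the rim, where they could go no lower without touching the insert. I opened them slightly there, so the bank slid the last 20 mm or so onto the plug on its own.
- **Pressing home:** I pressed on its top with the closed fingers. It met the plug with its top at about 138 mm, gave way at about 13 N, and reached the hard stop at 130.3 mm. I stopped at 25.6 N.

**Last checks:** The wrist picture shows the bank level with its three neighbours and the bay's light lit. The scene picture shows the bystanders in that view (station side, stand, mug and price tag) and the green look-alikes where they were. The stamp was not in that last picture, but nothing moved near it. The force on the gripper was about zero, well clear of everything.

**One small disagreement:** During pressing, the fingertips drifted about 1 mm sideways under load. The side force stayed at about 3 N until the final confirming press, when it reached about 6 N. That is just over the 5 N at which the insert may shift, but the bank looked straight and seated afterwards.

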